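# Start the bench timer against the vise

## Task

Start the bench timer for the next wax seal: it is too light to be pressed where it lies, so set it flat on the shelf with its plain end squarely against the middle of the flat front of the bolted vise's foot, and push the big round plunger on its other end fully in against that stop, holding it in for about half a second. Then let the plunger spring back and leave the timer lying there against the vise. Do not disturb the smaller humidity meter, which is made of the same grey plastic.

Things in the scene. Friction and masses are not known exactly. Their poses are not given: they have to be found in the camera images.
- timer_mid (a point): Centre of the loose bench timer, 17 mm above its underside: a grey plastic box 100 mm long (x), 52 mm wide (y), 34 mm high (z up), about 0.18 kg, lying flat, display on top. From the middle of its -x end, at this height, a round steel plunger 24 mm across stands out 14 mm: its flat face lies 64 mm from this point along -x. The +x end is plain and flat.
- plunger (a joint): Travel of the timer's plunger along the timer's +x axis: 0 m out, 0.006 m fully in. A spring pushes back with 3.6 N at the start of the travel and 7.2 N fully in, and returns it; the loose timer itself slides on the shelf at about 1 to 3 N.
- vise_stop (a point): Small green vise bolted to the shelf. This point is at shelf height below the middle of its foot's flat upright front, the stop, 100 mm wide (y), 44 mm high. Axes level, x into the vise: the timer belongs on the -x side with its x along this x; home, its centre is 50 mm from here along -x. The jaws, 90 mm high, start 19 mm behind the front, the 10 mm thick flange 15 mm behind it.
- meter_mid (a point): Centre of the humidity meter, to be left alone: a loose grey plastic box 80 mm long (x), 46 mm wide (y) and 24 mm high, half-way up, with a thin 8 mm steel probe standing out 28 mm from its -x end and no plunger.

How it is judged:
On the way:
1. the plunger is held fully in while the timer bears against the vise (value of joint plunger above 0.0045 m and contact force between timer and vise above 2 N and angle between the x axis of timer_mid and the x axis of vise_stop, either way round below 0.18 rad), for 0.2 s.
At the end, for the whole second after the job is handed in: The timer lies flat and still on the shelf, its plain end within 12 mm of the vise's flat front, within 25 mm of its middle and square to it within 10 degrees, with the plunger sprung back out (x of timer_mid in the frame of vise_stop between -0.062 and -0.04 m and y of timer_mid in the frame of vise_stop between -0.025 and 0.025 m and angle between the x axis of timer_mid and the x axis of vise_stop, either way round below 0.18 rad and angle between timer_mid's own z axis and vertical below 0.1 rad and height (world z) of timer_mid below 0.024 m and value of joint plunger below 0.0015 m and linear speed of timer below 0.01 m/s); the robot touches nothing.
It fails at once if the humidity meter is moved by more than 20 mm (distance of meter_mid from where it was at the start of the episode above 0.02 m).
It also fails if it takes over 51 s, if anything falls off the work surface, if the arm or the gripper's body presses on something with over 40 N, if the wrist force passes 120 N, or if a joint passes its speed limit or range.

## Robot

A 6-joint arm with a two-finger parallel gripper is mounted at the origin on the work surface. World frame = base frame: x ahead of the robot, y to its left, z up, the work surface at z = 0. Lengths are in m, angles in rad, forces in N, time in s.
With the tool pointing down it reaches from about 0.25 to 0.725 m from the base axis. Payload 4 kg.
Tool frame: the origin (TCP) lies midway between the tips of the shut fingers; the grasp point (between the pads) lies 19 mm behind it; z points along the fingers, y is the line along which they close (so a half turn about z gives the same grasp; the last joint's range is limited). The gripper opens to 85 mm and grips with 20 to 120 N. Pads are 22 mm wide; open, the fingers measure 114 mm over their backs; the gripper's body (76 mm by 85 mm) begins 54 mm behind the grasp point. The pads swing forward as they close: fully open they stand 13 mm farther back than shut.
Start: joints at [1.224, 0.241, 0.005, 1.335, 0, 1.571], TCP at [0.17, 0.47, 0.231] pointing down, gripper open.
Joint ranges: [-2.72, 2.72], [-1.05, 1.87], [-1.09, 1.28], [-1.99, 2.15], [-1.42, 1.44], [-3.14, 3.14]. Speed limits (rad/s): [2.79, 2.79, 3.14, 3.14, 3.14, 3.14].

## Interface

Orientations are given as a unit quaternion [x, y, z, w].
In Python, from workcell import bot gives the robot as it stands. The module is installed in compiled form; this text tells all that it offers.
- The arm moves only by the tool drive_tool, never from a script. Its arguments are lists of equal length, an entry for each row: "slide": the shift along the tool's x, y, z scaled (see below), a list of three; "rotation": the turn, a rotation vector about the tool's x, y, z scaled (see below), a list of three. A call has exactly 8 rows; each row is the pose to reach, as a shift and turn from the pose commanded when the call began, along the tool's axes at that moment; what a row does not reach only later rows make up. The controller multiplies each number of a shift by 250 mm and each number of a turn by 0.5 rad. A row lasts 1/8 s, in which the tool goes at most 62.5 mm and 10.7 degrees, less where a joint would pass 70% of its speed; a pose out of reach is approached as far as the arm can. A call with a number of a shift or a turn outside -1 to 1 is refused whole. A call with a gripper value outside its range is refused whole. "gripper" is the opening, from 0 (shut) to 1 (fully open), set as the call begins (left out, the last holds). The fingers move at their own pace and stop on an object; the grip force is fixed at half the most. Time passes only in rows, so rows that repeat a pose let the fingers close, or fill a call up. It gives the time, the measured TCP pose, the force, the opening and the grip force at its end, in the units of the state.
- bot.get_obs(): the state, without advancing time (a new reading comes with each control period).
- bot.camera(name): name is "scene" or "top" or "wrist"; returns a dict with "image" (480x640x3 uint8, red, green, blue), "z_map" (480x640 float32, m along the optical axis (not along the pixel's ray), 0 where there is no reading), "camera_matrix" (3x3 intrinsics, pixels), "xyz" and "orientation" of the camera in the world. Camera axes: x right, y up, looking along -z (the intrinsics and any distortion apply to the point x, -y, -z); pixel columns grow to the right and rows downward; lengths in m; the calibration is good to about 2 mm. A picture is of the moment at which its call begins.
- bot.job_done(): hands the job in; it is judged then, once.
The state is a dict: "clock": time; "joint_pos": joint angles; "joint_vel": joint speeds; "tau": joint torques, N m; "eef_pos": TCP position; "tool_rot": TCP orientation; "ft_force": force on the tool from outside, world axes, zero at the start; "ft_torque": the same for the moment, N m; "grip_width": finger opening in m; "grasp_force": force on a finger pad.
Only numpy, scipy, OpenCV 4.12 (cv2) and the standard library are available. Lean on these libraries where they do the work, as an engineer would, in place of code of your own. Each camera call takes 0.05 s, during which the arm holds its last target. There are 200 camera calls.

## Working session

There is one attempt and no reset: what is moved stays moved. The work goes in short steps, Python scripts to look and compute and a tool call to move; the robot and the scene stay as the last step left them, time stands still between calls to the robot, and variables do not carry over. Pictures are saved under pics/ and viewed, at most 10 in all, crops included, and the job is handed in when it is done.

Besides the shell and the picture viewer there is one more tool, called after "Request:" as a command line: name --argument value ..., lists and objects as JSON in quotes. drive_tool: Moves the arm, as the interface text tells. Shifts and turns lie within -1 to 1; 1 stands for 250 mm of shift or 0.5 rad of turn. Its arguments: {"type":"object","properties":{"slide":{"type":"array","items":{"type":"array","items":{"type":"number"}}},"rotation":{"type":"array","items":{"type":"array","items":{"type":"number"}}},"gripper":{"type":"number"}},"required":["slide","rotation"]}

```bash
mkdir -p pics
cat > h.py <<'E'
import numpy as np, cv2
from scipy.spatial.transform import Rotation as R
from workcell import bot
def snap(n,f=None):
    c=bot.camera(n)
    if f: cv2.imwrite('pics/'+f,c['image'][:,:,::-1])
    return c
def cloud(c):
    K=c['camera_matrix'];d=c['z_map'];v,u=np.indices(d.shape)
    p=np.stack([(u-K[0,2])/K[0,0]*d,-(v-K[1,2])/K[1,1]*d,-d],-1)
    return p@R.from_quat(c['orientation']).as_matrix().T+c['xyz']
E
python3 - <<'E'
from h import *
o=bot.get_obs();print(o)
a=snap('top','top.png');b=snap('scene','scene.png')
print(a['xyz'],a['orientation'],a['camera_matrix'])
P=cloud(a);print(P[::80,::80].round(3).tolist())
E
```

```text
{'clock': 0.0, 'joint_pos': array([1.22400776e+00, 2.41390292e-01, 3.72421413e-03, 1.33518426e+00,
       9.16825291e-06, 1.57078970e+00]), 'joint_vel': array([-0.00052913,  0.00092391, -0.00069338, -0.00136345,  0.00047972,
        0.00147289]), 'tau': array([ 1.97606123e-04, -3.72319293e+01,  2.52407277e+01,  1.69068103e-02,
        1.04233993e-04,  6.15522310e-06]), 'eef_pos': array([0.16972433, 0.46964689, 0.23042427]), 'tool_rot': array([ 1.72523373e-01,  9.85004889e-01, -1.01081257e-03, -1.81704391e-04]), 'ft_force': array([0.55200127, 0.53807652, 0.10427692]), 'ft_torque': array([0.01603628, 0.01239462, 0.04997339]), 'grasp_force': 0.0, 'grip_width': 0.0852765958978789}
[ 0.51446965 -0.02223308  1.03599033] [ 0.00287467 -0.02016498 -0.69849777  0.71532229] [[557.14836844   0.         328.20661589]
 [  0.         557.14836844 235.37246551]
 [  0.           0.           1.        ]]
[[[1.304, 1.007, -0.754], [1.312, 0.752, -0.752], [1.317, 0.493, -0.742], [1.326, 0.237, -0.744], [1.34, -0.021, -0.754], [1.346, -0.281, -0.748], [1.358, -0.546, -0.754], [1.367, -0.81, -0.753]], [[
[... 250 characters left out ...]
, -0.001], [0.685, 0.12, 0.001], [0.689, -0.029, -0.002], [0.693, -0.179, -0.0], [0.698, -0.331, -0.006], [0.701, -0.481, 0.001]], [[0.525, 0.553, 0.003], [0.529, 0.41, -0.001], [0.532, 0.262, 0.006], [0.536, 0.116, 0.001], [0.54, -0.032, -0.002], [0.543, -0.182, -0.004], [0.547, -0.331, 0.001], [0.55, -0.482, 0.002]], [[0.379, 0.549, -0.001], [0.382, 0.404, -0.001], [0.385, 0.259, -0.004], [0.389, 0.112, 0.001], [0.391, -0.036, -0.0], [0.394, -0.184, -0.001], [0.398, -0.334, -0.0], [0.401, -0.485, -0.0]], [[0.234, 0.544, -0.004], [0.237, 0.4, -0.003], [0.24, 0.253, 0.001], [0.242, 0.108, -0.001], [0.244, -0.039, -0.002], [0.247, -0.187, -0.001], [0.25, -0.336, 0.0], [0.264, -0.465, 0.048]]]
```

View pics/top.png

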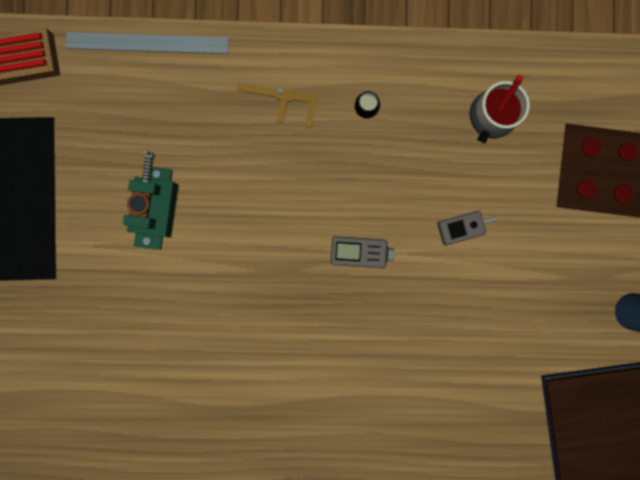

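View pics/scene.png

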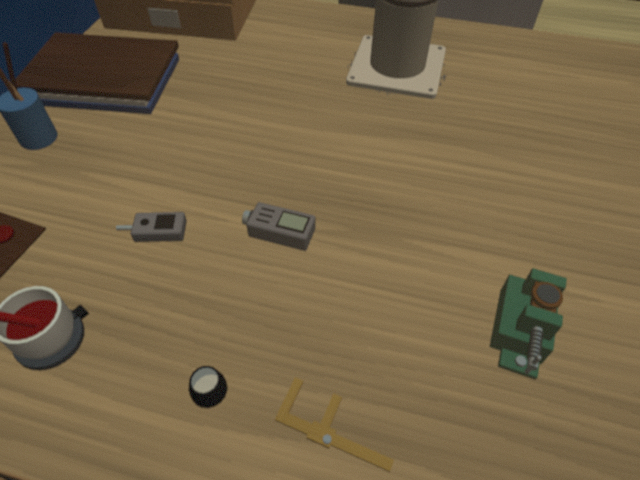

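The top view shows the timer at about (358,252), with its plunger to the right at (391,254). The meter is at (462,228) with its probe to the right. The vise is at about (150,210), and its flat front is the right edge near column 172. The scene view agrees with this layout.

```bash
cat > meas.py <<'E'
from h import *
def ray(c,uv,z):
    K=c['camera_matrix'];uv=np.atleast_2d(uv).astype(float)
    d=np.c_[(uv[:,0]-K[0,2])/K[0,0],-(uv[:,1]-K[1,2])/K[1,1],-np.ones(len(uv))]@R.from_quat(c['orientation']).as_matrix().T
    return c['xyz']+d*((z-c['xyz'][2])/d[:,2])[:,None]
def rect(p):
    (c,s,a)=cv2.minAreaRect(p.astype(np.float32)*1000); return np.round(c,1),np.round(s,1),round(a,1),np.round(cv2.boxPoints((c,s,a)),1).tolist()
E
python3 - <<'E'
from meas import *
c=snap('top');P=cloud(c);im=c['image'];hsv=cv2.cvtColor(im,cv2.COLOR_RGB2HSV)
for n,(u0,u1,v0,v1),z in [('timer',(320,388,225,280),.034),('meter',(430,486,200,255),.024)]:
    m=np.zeros((480,640),np.uint8); m[v0:v1,u0:u1]=((P[v0:v1,u0:u1,2]>z*0.6))
    m=cv2.morphologyEx(m,cv2.MORPH_OPEN,np.ones((5,5),np.uint8))
    v,u=np.nonzero(m);print(n,'depth',rect(ray(c,np.c_[u,v],z)))
    m=np.zeros((480,640),np.uint8); m[v0:v1,u0:u1]=hsv[v0:v1,u0:u1,1]<60
    m=cv2.morphologyEx(m,cv2.MORPH_OPEN,np.ones((3,3),np.uint8))
    k=max(cv2.findContours(m,0,1)[0],key=cv2.contourArea)[:,0];print(n,'col',rect(ray(c,k,z)))
# vise
Q=P[140:270,110:190];g=(hsv[140:270,110:190,0]>60)&(hsv[140:270,110:190,0]<95)&(hsv[140:270,110:190,1]>60)
f=Q[g&(abs(Q[...,2]-.044)<.007)];print('foot',len(f),rect(f[:,:2]))
for x in np.arange(.5,.68,.012):
    s=Q[g&(abs(Q[...,0]-x)<.006)&(Q[...,2]>.012)];t=s[(abs(s[:,2]-.044)<.007)] if len(s) else s
    if len(t):print(round(x,3),len(t),t[:,1].min().round(4),s[:,1].min().round(4),np.median(t[:,2]).round(4))
E
```

```text
Traceback (most recent call last):
  File "meas.py", line 7, in rect
    (c,s,a)=cv2.minAreaRect(p.astype(np.float32)*1000); return np.round(c,1),np.round(s,1),round(a,1),np.round(cv2.boxPoints((c,s,a)),1).tolist()
            ~~~~~~~~~~~~~~~^^^^^^^^^^^^^^^^^^^^^^^^^^^
cv2.error: OpenCV(4.12.0) /io/opencv/modules/imgproc/src/convhull.cpp:143: error: (-215:Assertion failed) total >= 0 && (depth == CV_32F || depth == CV_32S) in function 'convexHull'
```

```bash
python3 -c "
import cv2
i=cv2.imread('pics/top.png')[140:280,100:240];cv2.imwrite('pics/v.png',cv2.resize(i,(560,560),interpolation=2))"
```

```text
(no output)
```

View pics/v.png

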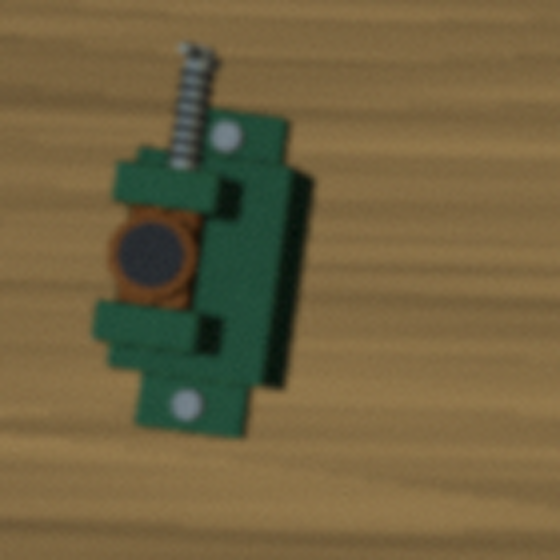

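The crop shows the top edge of the foot's front running from crop (293,170) to (263,385), which is full-image (173.2,182.5) to (165.8,236.2) at 44 mm height. The dark strip to its right is the front face.

```bash
sed -i 's/minAreaRect(p.astype/minAreaRect(np.ascontiguousarray(p[:,:2]).astype/' meas.py
python3 - <<'E'
from meas import *
c=snap('top');P=cloud(c);im=c['image'];hsv=cv2.cvtColor(im,cv2.COLOR_RGB2HSV)
for n,(u0,u1,v0,v1),z in [('timer',(320,388,225,280),.034),('meter',(430,486,200,255),.024)]:
    m=np.zeros((480,640),np.uint8); m[v0:v1,u0:u1]=((P[v0:v1,u0:u1,2]>z*0.6))
    m=cv2.morphologyEx(m,cv2.MORPH_OPEN,np.ones((5,5),np.uint8))
    v,u=np.nonzero(m);print(n,'depth',rect(ray(c,np.c_[u,v],z)))
    m=np.zeros((480,640),np.uint8); m[v0:v1,u0:u1]=hsv[v0:v1,u0:u1,1]<60
    k=max(cv2.findContours(m,0,1)[0],key=cv2.contourArea)[:,0];print(n,'col',rect(ray(c,k,z)))
e=ray(c,[[173.2,182.5],[165.8,236.2]],.044);b=ray(c,[[178.7,185],[170.8,237.5]],0)
for q in(e,b):
    d=q[0]-q[1];print('front',q.round(4).tolist(),q.mean(0).round(4),'len',np.linalg.norm(d),'xaxis deg',np.degrees(np.arctan2(d[0],-d[1])))
Q=P[140:270,110:190].reshape(-1,3);f=Q[abs(Q[:,2]-.044)<.005];print(rect(f))
pl=ray(c,[[391,254]],.02);print('plunger',pl)
E
```

```text
timer depth (array([ 519. , -103.3]), array([101.4,  51.7]), 87.6, [[491.1000061035156, -152.89999389648438], [542.7000122070312, -155.0], [546.9000244140625, -53.70000076293945], [495.29998779296875, -51.599998474121094]])
timer col (array([ 519. , -103.5]), array([100.6,  49.1]), 87.4, [[492.20001220703125, -152.60000610351562], [541.2999877929688, -154.8000030517578], [545.7999877929688, -54.29999923706055], [496.70001220703125, -52.099998474121094]])
meter depth (array([ 567.9, -291.2]), array([45.7, 81.1]), 16.9, [[534.2000122070312, -259.0], [557.7999877929688, -336.6000061035156], [601.5, -323.29998779296875], [577.9000244140625, -245.6999969482422]])
meter col (array([ 568.7, -293.1]), array([43., 86.]), 16.9, [[535.7000122070312, -258.29998779296875], [560.5999755859375, -340.5], [601.7999877929688, -328.0], [576.9000244140625, -245.8000030517578]])
front [[0.6343, 0.2312, 0.044], [0.5387, 0.2412, 0.044]] [0.5865 0.2362 0.044 ] len 0.09614993442377674 xaxis deg 84.07864812093084
front [[0.6353, 0.2322, 0.0], [0.5376, 0.2436, 0.0]] [0.5864 0.2379 0.    ] len 0.09834019398500222 xaxis deg 83.35204626246754
(array([611.8, 269.1]), array([ 71.1, 141.3]), 83.7, [[537.7000122070312, 241.5], [678.2000122070312, 226.0], [685.9000244140625, 296.70001220703125], [545.4000244140625, 312.1000061035156]])
plunger [[ 0.51660289 -0.16229461  0.02      ]]
```

```bash
cat > go.py <<'E'
# usage: go.py x y z yawdeg : slide/rotation numbers to reach the pose (yaw = world angle of tool x, tool down)
import sys
from h import *
o=bot.get_obs();x,y,z,yaw=map(float,sys.argv[1:5])
r=R.from_quat(o['tool_rot']);a=np.radians(yaw)
T=R.from_matrix(np.array([[np.cos(a),np.sin(a),0],[np.sin(a),-np.cos(a),0],[0,0,-1]]).T)
m=r.as_matrix();print(o['clock'],o['eef_pos'].round(4),'yaw',np.degrees(np.arctan2(m[1,0],m[0,0])).round(2),'F',o['ft_force'].round(1),o['grip_width'].round(4))
print('slide',(m.T@(np.array([x,y,z])-o['eef_pos'])/.25).round(3),'rot',((r.inv()*T).as_rotvec()/.5).round(3))
E
python3 go.py 0.518 -0.1135 0.15 87.6
```

```text
Traceback (most recent call last):
  File "go.py", line 7, in <module>
    m=r.as_matrix();print(o['clock'],o['eef_pos'].round(4),'yaw',np.degrees(np.arctan2(m[1,0],m[0,0])).round(2),'F',o['ft_force'].round(1),o['grip_width'].round(4))
                                                                                                                                           ^^^^^^^^^^^^^^^^^^^^^
AttributeError: 'float' object has no attribute 'round'
```

```bash
sed -i "s/o\['grip_width'\].round(4)/round(o['grip_width'],4)/" go.py; python3 go.py 0.518 -0.1135 0.15 87.6
```

```text
0.2 [0.1698 0.4699 0.2307] yaw 160.13 F [-0.8  0.6 -0.3] 0.0854
slide [-2.103 -1.721  0.325] rot [-2.000e-03  2.000e-03  2.532e+00]
```

Request:
drive_tool --slide '[[-0.12, -0.1, 0], [-0.25, -0.2, 0], [-0.37, -0.3, 0], [-0.5, -0.4, 0], [-0.62, -0.5, 0], [-0.75, -0.6, 0], [-0.87, -0.7, 0], [-1, -0.82, 0]]' --rotation '[[0, 0, 0.12], [0, 0, 0.24], [0, 0, 0.36], [0, 0, 0.48], [0, 0, 0.6], [0, 0, 0.72], [0, 0, 0.85], [0, 0, 0.95]]' --gripper 1

```text
clock: 1.2
eef_pos: [0.3358, 0.1914, 0.2313]
tool_rot: [0.4, 0.917, 0.0, 0.0]
ft_force: [0.7, -0.3, 0.6]
grip_width: 0.0856
grasp_force: 0.0
```

```bash
python3 go.py 0.518 -0.1135 0.15 87.6
```

```text
1.2 [0.3358 0.1914 0.2313] yaw 132.85 F [ 0.7 -0.3  0.6] 0.0856
slide [-1.39  -0.295  0.325] rot [ 0.   -0.    1.58]
```

Request:
drive_tool --slide '[[-0.12, -0.03, 0.02], [-0.25, -0.06, 0.04], [-0.38, -0.09, 0.06], [-0.5, -0.12, 0.1], [-0.62, -0.15, 0.13], [-0.75, -0.18, 0.16], [-0.87, -0.2, 0.18], [-1, -0.22, 0.2]]' --rotation '[[0, 0, 0.12], [0, 0, 0.24], [0, 0, 0.36], [0, 0, 0.48], [0, 0, 0.6], [0, 0, 0.72], [0, 0, 0.85], [0, 0, 0.97]]'

```text
clock: 2.2
eef_pos: [0.4656, -0.029, 0.181]
tool_rot: [0.609, 0.793, -0.0, -0.0]
ft_force: [0.1, -0.1, 0.8]
grip_width: 0.0853
grasp_force: 0.0
```

```bash
python3 go.py 0.518 -0.1135 0.15 87.6
```

```text
2.2 [ 0.4656 -0.029   0.181 ] yaw 105.01 F [ 0.1 -0.1  0.8] 0.0853
slide [-0.381  0.115  0.124] rot [-0.001 -0.     0.608]
```

Request:
drive_tool --slide '[[-0.07, 0.02, 0.02], [-0.15, 0.04, 0.04], [-0.22, 0.06, 0.07], [-0.3, 0.09, 0.1], [-0.38, 0.115, 0.12], [-0.38, 0.115, 0.12], [-0.38, 0.115, 0.12], [-0.38, 0.115, 0.12]]' --rotation '[[0, 0, 0.12], [0, 0, 0.24], [0, 0, 0.36], [0, 0, 0.48], [0, 0, 0.61], [0, 0, 0.61], [0, 0, 0.61], [0, 0, 0.61]]'

```text
clock: 3.2
eef_pos: [0.5177, -0.1119, 0.1516]
tool_rot: [0.721, 0.693, 0.0, 0.0]
ft_force: [-0.1, -0.1, 0.1]
grip_width: 0.0855
grasp_force: 0.0
```

```bash
python3 - <<'E'
from meas import *
c=snap('wrist','w1.png');P=cloud(c)
print(c['xyz'])
m=((P[...,2]>.025)&(P[...,2]<.045)&(abs(P[...,0]-.52)<.045)&(abs(P[...,1]+.1)<.09)).astype(np.uint8)
m=cv2.morphologyEx(m,cv2.MORPH_OPEN,np.ones((9,9),np.uint8))
v,u=np.nonzero(m);print(len(u),rect(ray(c,np.c_[u,v],.034)) if len(u) else 0)
E
python3 go.py 0.518 -0.1135 0.003 87.6
```

```text
[ 0.52051836 -0.02986961  0.29307541]
10710 (array([ 518.7, -106.2]), array([109.9,  51. ]), 87.6, [[490.79998779296875, -160.0], [541.7999877929688, -162.1999969482422], [546.5, -52.400001525878906], [495.5, -50.20000076293945]])
3.25 [ 0.5178 -0.1118  0.1516] yaw 87.69 F [0.3 0.6 0.1] 0.0856
slide [-0.007  0.001  0.594] rot [ 0.001 -0.     0.003]
```

View pics/w1.png

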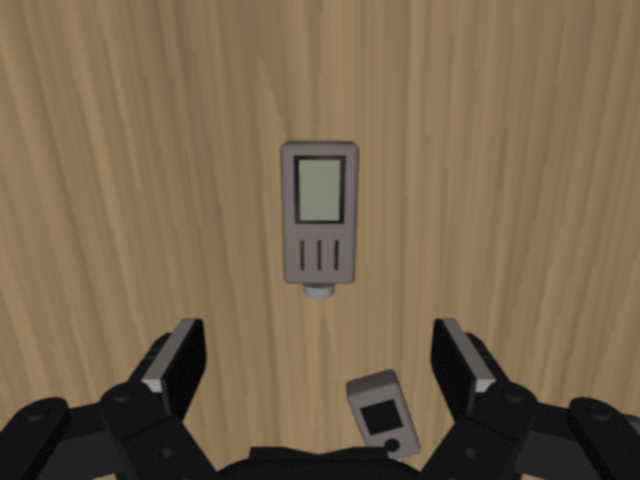

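The wrist view shows the timer upright at (320,212), square to the gripper and centred between the fingers. The meter is well clear at (385,415).

Request:
drive_tool --slide '[[0, 0, 0.1], [0, 0, 0.2], [0, 0, 0.3], [0, 0, 0.4], [0, 0, 0.48], [0, 0, 0.54], [0, 0, 0.58], [0, 0, 0.595]]' --rotation '[[0, 0, 0], [0, 0, 0], [0, 0, 0], [0, 0, 0], [0, 0, 0], [0, 0, 0], [0, 0, 0], [0, 0, 0]]'

```text
clock: 4.25
eef_pos: [0.5178, -0.1122, 0.0023]
tool_rot: [0.721, 0.693, -0.0, -0.0]
ft_force: [-0.3, 0.6, 1.1]
grip_width: 0.0854
grasp_force: 0.0
```

Request:
drive_tool --slide '[[0, 0, 0], [0, 0, 0], [0, 0, 0], [0, 0, 0], [0, 0, 0], [0, 0, 0], [0, 0, 0], [0, 0, 0]]' --rotation '[[0, 0, 0], [0, 0, 0], [0, 0, 0], [0, 0, 0], [0, 0, 0], [0, 0, 0], [0, 0, 0], [0, 0, 0]]' --gripper 0.4

```text
clock: 5.25
eef_pos: [0.5187, -0.1125, 0.0034]
tool_rot: [0.721, 0.692, 0.001, 0.001]
ft_force: [-0.1, 0.0, 5.9]
grip_width: 0.0514
grasp_force: 64.2
```

Request:
drive_tool --slide '[[0, 0, -0.05], [0, 0, -0.1], [0, 0, -0.15], [0, 0, -0.16], [0, 0, -0.16], [0, 0, -0.16], [0, 0, -0.16], [0, 0, -0.16]]' --rotation '[[0, 0, 0], [0, 0, 0], [0, 0, 0], [0, 0, 0], [0, 0, 0], [0, 0, 0], [0, 0, 0], [0, 0, 0]]'

```text
clock: 6.25
eef_pos: [0.5176, -0.1122, 0.0422]
tool_rot: [0.721, 0.692, -0.0, -0.0]
ft_force: [0.3, -0.3, -1.6]
grip_width: 0.051
grasp_force: 63.5
```

```bash
python3 go.py 0.577 0.1455 0.042 83.8
```

```text
6.25 [ 0.5176 -0.1122  0.0422] yaw 87.65 F [ 0.3 -0.3 -1.6] 0.051
slide [1.04e+00 1.95e-01 1.00e-03] rot [-0.001 -0.     0.134]
```

Request:
drive_tool --slide '[[0.1, 0.03, 0], [0.25, 0.06, 0], [0.4, 0.09, 0], [0.55, 0.12, 0], [0.7, 0.15, 0], [0.85, 0.175, 0], [0.95, 0.19, 0], [1, 0.195, 0]]' --rotation '[[0, 0, 0.02], [0, 0, 0.04], [0, 0, 0.06], [0, 0, 0.08], [0, 0, 0.1], [0, 0, 0.12], [0, 0, 0.13], [0, 0, 0.134]]'

```text
clock: 7.25
eef_pos: [0.5769, 0.1369, 0.0423]
tool_rot: [0.744, 0.669, -0.0, -0.0]
ft_force: [-0.2, 0.3, -2.3]
grip_width: 0.0509
grasp_force: 63.5
```

```bash
python3 go.py 0.5798 0.1744 0.004 83.8
python3 - <<'E'
from meas import *
c=snap('wrist','w2.png');P=cloud(c)
K=c['camera_matrix'];p=np.array([[.5865,.2370,.044],[.634,.2312,.044],[.5387,.2412,.044]])
q=(p-c['xyz'])@R.from_quat(c['orientation']).as_matrix();print(np.c_[K[0,2]-K[0,0]*q[:,0]/q[:,2],K[1,2]+K[1,1]*q[:,1]/q[:,2]].round(0).tolist())
E
```

```text
7.25 [0.5769 0.1369 0.0423] yaw 83.9 F [-0.2  0.3 -2.3] 0.0509
slide [ 0.151 -0.004  0.153] rot [-0.     0.     0.004]
[[316.0, 46.0], [465.0, 49.0], [166.0, 50.0]]
```

View pics/w2.png

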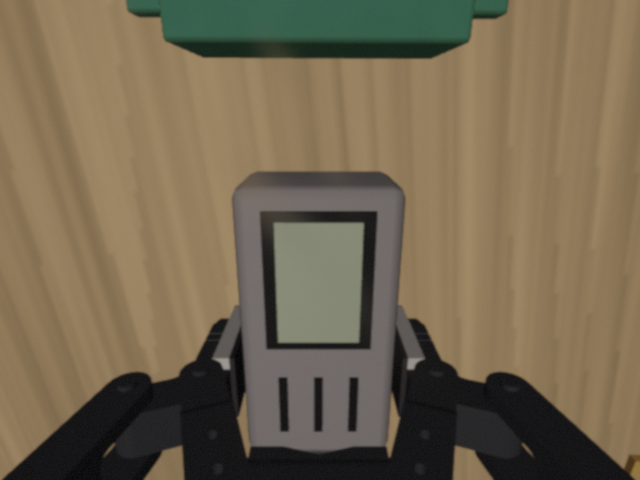

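The wrist view shows the vise's front top edge level at row 42, from column 165 to 471 (middle 318). The held timer is centred at column 319 and square to it.

Request:
drive_tool --slide '[[0.03, 0, 0.03], [0.06, -0.002, 0.07], [0.09, -0.004, 0.11], [0.12, -0.004, 0.14], [0.14, -0.004, 0.153], [0.15, -0.004, 0.155], [0.15, -0.004, 0.155], [0.15, -0.004, 0.155]]' --rotation '[[0, 0, 0], [0, 0, 0], [0, 0, 0], [0, 0, 0], [0, 0, 0], [0, 0, 0], [0, 0, 0], [0, 0, 0]]'

```text
clock: 8.3
eef_pos: [0.58, 0.1729, 0.004]
tool_rot: [0.744, 0.668, 0.0, 0.0]
ft_force: [-0.6, 0.8, -1.6]
grip_width: 0.0511
grasp_force: 63.5
```

Request:
drive_tool --slide '[[0, 0, 0], [0, 0, 0], [0, 0, 0], [0, 0, 0], [0, 0, 0], [0, 0, 0], [0, 0, 0], [0, 0, 0]]' --rotation '[[0, 0, 0], [0, 0, 0], [0, 0, 0], [0, 0, 0], [0, 0, 0], [0, 0, 0], [0, 0, 0], [0, 0, 0]]' --gripper 0.95

```text
clock: 9.3
eef_pos: [0.5799, 0.1729, 0.0038]
tool_rot: [0.744, 0.668, -0.0, 0.0]
ft_force: [0.6, 1.2, -0.1]
grip_width: 0.081
grasp_force: 0.0
```

Request:
drive_tool --slide '[[0, 0, -0.05], [0, 0, -0.12], [0, 0, -0.2], [0, 0, -0.3], [-0.06, 0, -0.35], [-0.15, 0, -0.38], [-0.25, 0, -0.38], [-0.35, 0, -0.38]]' --rotation '[[0, 0, 0], [0, 0, 0], [0, 0, 0], [0, 0, 0], [0, 0, 0], [0, 0, 0], [0, 0, 0], [0, 0, 0]]'

```text
clock: 10.3
eef_pos: [0.5694, 0.0834, 0.0985]
tool_rot: [0.745, 0.667, -0.001, -0.0]
ft_force: [-0.6, 0.4, 0.3]
grip_width: 0.0811
grasp_force: 0.0
```

```bash
cat > look.py <<'E'
from meas import *
import sys
c=snap('top','t%s.png'%sys.argv[1]);P=cloud(c);hsv=cv2.cvtColor(c['image'],cv2.COLOR_RGB2HSV)
m=((P[...,2]>.022)&(P[...,2]<.044)&(abs(P[...,0]-.58)<.05)&(P[...,1]>.1)&(P[...,1]<.25)&(hsv[...,1]<60)).astype(np.uint8)
k=max(cv2.findContours(m,0,1)[0],key=cv2.contourArea)[:,0];print(rect(ray(c,k,.034)))
cv2.imwrite('pics/tc%s.png'%sys.argv[1],cv2.resize(c['image'][140:280,100:300,::-1],(800,560),interpolation=2))
E
python3 look.py 2; python3 go.py 0.57 0.08 0.012 83.8
```

```text
10.35 [0.5688 0.0803 0.0983] yaw 83.56 F [ 0.1 -2.4 -0.1] 0.0811
slide [0.    0.005 0.345] rot [-0.004  0.007 -0.008]Traceback (most recent call last):
  File "look.py", line 5, in <module>
    k=max(cv2.findContours(m,0,1)[0],key=cv2.contourArea)[:,0];print(rect(ray(c,k,.034)))
      ~~~^^^^^^^^^^^^^^^^^^^^^^^^^^^^^^^^^^^^^^^^^^^^^^^^
ValueError: max() iterable argument is empty
```

The arm hides the timer from the top camera, so I'm looking with the wrist camera.

```bash
python3 go.py 0.57 0.08 0.012 83.8
python3 - <<'E'
from meas import *
c=snap('wrist','w3.png');P=cloud(c);hsv=cv2.cvtColor(c['image'],cv2.COLOR_RGB2HSV)
g=(hsv[...,0]>60)&(hsv[...,0]<95)&(hsv[...,1]>80)
m=((P[...,2]>.027)&(P[...,2]<.041)&(abs(P[...,0]-.58)<.06)&(P[...,1]>.12)&(P[...,1]<.27)&~g).astype(np.uint8)
m=cv2.morphologyEx(m,cv2.MORPH_OPEN,np.ones((25,25),np.uint8))
k=max(cv2.findContours(m,0,1)[0],key=cv2.contourArea)[:,0];print(cv2.boundingRect(k),rect(ray(c,k,.034)))
print(bot.get_obs()['ft_force'])
E
```

```text
10.35 [0.5688 0.0803 0.0983] yaw 83.56 F [ 0.1 -2.4 -0.1] 0.0811
slide [0.    0.005 0.345] rot [-0.004  0.007 -0.008]
(268, 25, 56, 89) (array([568.7, 179.7]), array([39.5, 26. ]), 81.2, [[552.7999877929688, 162.1999969482422], [578.5, 158.1999969482422], [584.5, 197.1999969482422], [558.7999877929688, 201.10000610351562]])
[ 1.15292898 -0.30592568  0.19665914]
```

View pics/w3.png

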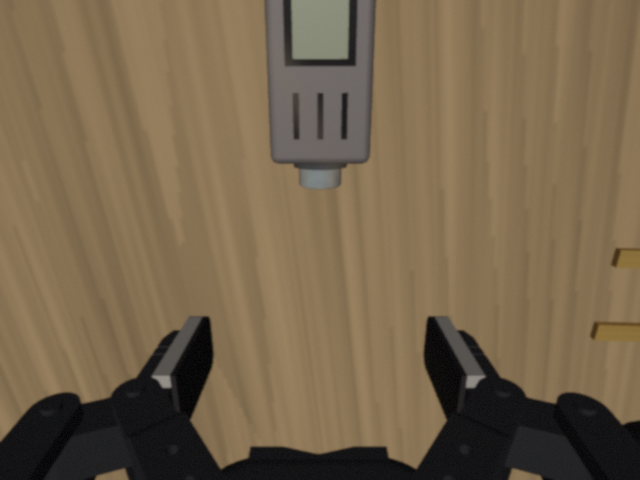

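The wrist view shows the timer flat and square, with its plunger at (320,178) on the gripper's centreline. Next I shut the fingers, drop behind the plunger and push.

Request:
drive_tool --slide '[[0, 0.005, 0.02], [0, 0.005, 0.06], [0, 0.005, 0.12], [0, 0.005, 0.18], [0, 0.005, 0.24], [0, 0.005, 0.3], [0, 0.005, 0.34], [0, 0.005, 0.352]]' --rotation '[[0, 0, 0], [0, 0, 0], [0, 0, 0], [0, 0, 0], [0, 0, 0], [0, 0, 0], [0, 0, 0], [0, 0, 0]]' --gripper 0

```text
clock: 11.4
eef_pos: [0.5712, 0.0857, 0.0099]
tool_rot: [0.744, 0.668, -0.001, -0.0]
ft_force: [0.7, -0.4, 1.2]
grip_width: -0.0001
grasp_force: 0.0
```

```bash
python3 go.py 0.5723 0.1035 0.010 83.8
```

```text
11.4 [0.5712 0.0857 0.0099] yaw 83.81 F [ 0.7 -0.4  1.2] -0.0001
slide [ 0.071 -0.003 -0.001] rot [-0.003  0.001  0.   ]
```

Request:
drive_tool --slide '[[0.02, -0.001, 0], [0.04, -0.002, 0], [0.06, -0.003, 0], [0.07, -0.003, 0], [0.078, -0.003, 0], [0.086, -0.003, 0], [0.09, -0.003, 0], [0.09, -0.003, 0]]' --rotation '[[0, 0, 0], [0, 0, 0], [0, 0, 0], [0, 0, 0], [0, 0, 0], [0, 0, 0], [0, 0, 0], [0, 0, 0]]'

```text
clock: 12.4
eef_pos: [0.5733, 0.1082, 0.0108]
tool_rot: [0.744, 0.668, -0.0, -0.0]
ft_force: [-0.8, 0.0, 0.7]
grip_width: 0.0002
grasp_force: 0.0
```

Request:
drive_tool --slide '[[0.003, 0, 0], [0.006, 0, 0], [0.009, 0, 0], [0.012, 0, 0], [0.015, 0, 0], [0.018, 0, 0], [0.02, 0, 0], [0.02, 0, 0]]' --rotation '[[0, 0, 0], [0, 0, 0], [0, 0, 0], [0, 0, 0], [0, 0, 0], [0, 0, 0], [0, 0, 0], [0, 0, 0]]'

```text
clock: 13.4
eef_pos: [0.5739, 0.1133, 0.0108]
tool_rot: [0.744, 0.668, 0.0, -0.0]
ft_force: [-0.1, -0.6, 0.2]
grip_width: 0.0002
grasp_force: 0.3
```

Request:
drive_tool --slide '[[0.003, 0, 0], [0.006, 0, 0], [0.009, 0, 0], [0.012, 0, 0], [0.015, 0, 0], [0.018, 0, 0], [0.02, 0, 0], [0.02, 0, 0]]' --rotation '[[0, 0, 0], [0, 0, 0], [0, 0, 0], [0, 0, 0], [0, 0, 0], [0, 0, 0], [0, 0, 0], [0, 0, 0]]'

```text
clock: 14.4
eef_pos: [0.5743, 0.1176, 0.0108]
tool_rot: [0.744, 0.668, -0.0, 0.0]
ft_force: [-0.6, -5.4, 1.6]
grip_width: -0.0001
grasp_force: 2.7
```

Request:
drive_tool --slide '[[0.002, 0, 0], [0.004, 0, 0], [0.006, 0, 0], [0.008, 0, 0], [0.01, 0, 0], [0.012, 0, 0], [0.014, 0, 0], [0.014, 0, 0]]' --rotation '[[0, 0, 0], [0, 0, 0], [0, 0, 0], [0, 0, 0], [0, 0, 0], [0, 0, 0], [0, 0, 0], [0, 0, 0]]'

```text
clock: 15.4
eef_pos: [0.5746, 0.1204, 0.0108]
tool_rot: [0.745, 0.668, -0.001, 0.001]
ft_force: [-0.8, -6.8, 1.4]
grip_width: 0.0001
grasp_force: 3.6
```

Request:
drive_tool --slide '[[0.002, 0, 0], [0.004, 0, 0], [0.006, 0, 0], [0.008, 0, 0], [0.01, 0, 0], [0.01, 0, 0], [0.01, 0, 0], [0.01, 0, 0]]' --rotation '[[0, 0, 0], [0, 0, 0], [0, 0, 0], [0, 0, 0], [0, 0, 0], [0, 0, 0], [0, 0, 0], [0, 0, 0]]'

```text
clock: 16.4
eef_pos: [0.5746, 0.1207, 0.0108]
tool_rot: [0.745, 0.667, -0.003, 0.002]
ft_force: [-1.5, -12.7, 4.4]
grip_width: 0.0003
grasp_force: 6.3
```

The force is now 12.7 N with the motion stopped, so the plunger is fully in. I hold half a second more, then back straight off.

Request:
drive_tool --slide '[[0, 0, 0], [0, 0, 0], [0, 0, 0], [0, 0, 0], [-0.02, 0, 0], [-0.04, 0, 0], [-0.07, 0, 0], [-0.1, 0, 0]]' --rotation '[[0, 0, 0], [0, 0, 0], [0, 0, 0], [0, 0, 0], [0, 0, 0], [0, 0, 0], [0, 0, 0], [0, 0, 0]]'

```text
clock: 17.4
eef_pos: [0.5726, 0.0998, 0.0109]
tool_rot: [0.744, 0.668, 0.001, -0.0]
ft_force: [0.4, -0.5, 0.3]
grip_width: -0.0002
grasp_force: 0.0
```

Request:
drive_tool --slide '[[-0.1, 0, 0], [-0.2, 0, 0], [-0.3, 0, -0.1], [-0.4, 0, -0.2], [-0.5, 0, -0.3], [-0.6, 0, -0.4], [-0.7, 0, -0.45], [-0.75, 0, -0.5]]' --rotation '[[0, 0, 0], [0, 0, 0], [0, 0, 0], [0, 0, 0], [0, 0, 0], [0, 0, 0], [0, 0, 0], [0, 0, 0]]'

```text
clock: 18.4
eef_pos: [0.5521, -0.088, 0.1365]
tool_rot: [0.745, 0.668, 0.0, -0.0]
ft_force: [-0.1, -0.6, -0.6]
grip_width: 0.0002
grasp_force: 0.0
```

```bash
sed -i 's/&(hsv\[...,1\]<60)//' look.py; python3 go.py 0.57 0.08 0.1 83.8;python3 look.py 4
```

```text
18.4 [ 0.5521 -0.088   0.1365] yaw 83.75 F [-0.1 -0.6 -0.6] 0.0002
slide [ 0.676 -0.002  0.147] rot [ 0.001 -0.001 -0.002]
(array([584. , 186.8]), array([130.6,  92. ]), 89.1, [[536.9000244140625, 122.30000305175781], [628.9000244140625, 120.80000305175781], [631.0999755859375, 251.3000030517578], [539.0999755859375, 252.89999389648438]])
```

View pics/tc4.png

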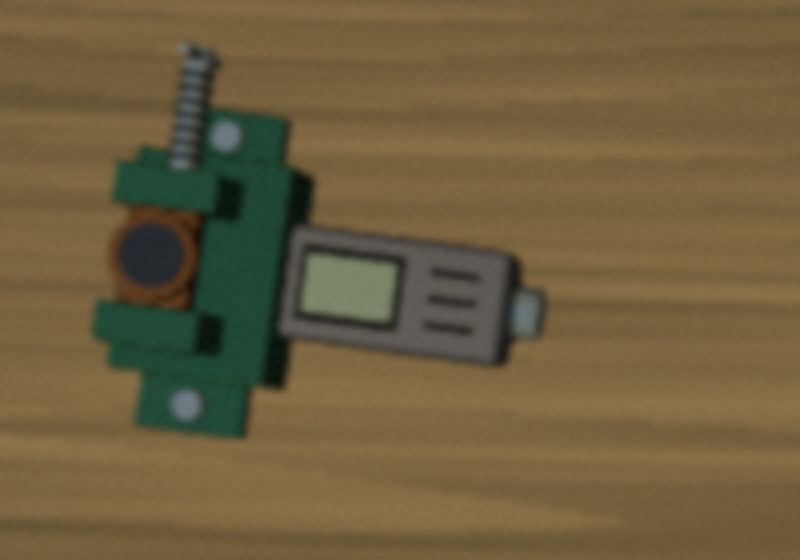

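The crop shows the timer flush against the middle of the vise's front at crop (285,280), square to it, with the plunger sprung back out at (528,313) and the arm clear.

```bash
python3 -c "
from workcell import bot
print(bot.job_done())"
```

```text
the job is handed in; nothing more can be done
None
```

The timer's plunger was pushed fully in against the vise, held about half a second and let spring back; the timer lies flush and square at the middle of the vise front, the meter was never touched, and the job was handed in at about 18 s.

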